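# Close up the sample case

## Robot

A 6-joint arm with a two-finger parallel gripper is mounted at the origin on the work surface. World frame = base frame: x ahead of the robot, y to its left, z up, the work surface at z = 0. Lengths are in m, angles in rad, forces in N, time in s.
With the tool pointing down it reaches from about 0.375 to 0.9 m from the base axis. Payload 3.1 kg.
Tool frame: the origin (TCP) lies between the finger pads; the fingertips stand 17 mm ahead of it and the grasp point (between the pads) lies 2 mm behind it; z points along the fingers, y is the line along which they close (so a half turn about z gives the same grasp; the last joint's range is limited). The gripper opens to 85 mm and grips with 20 to 120 N. Pads are 22 mm wide; open, the fingers measure 114 mm over their backs; the gripper's body (76 mm by 85 mm) begins 54 mm behind the grasp point. The pads swing forward as they close: fully open they stand 13 mm farther back than shut.
Start: joints at [-1.323, 0.527, 1.433, -0, 1.181, -0.178], TCP at [0.258, -0.569, 0.248] pointing down, gripper open.
Joint ranges: [-3.08, 3.08], [-0.75, 2.2], [0.22, 2.44], [-1.43, 4.57], [0, 2.65], [-2.85, 2.85]. Speed limits (rad/s): [2.79, 2.79, 3.14, 3.14, 3.14, 3.14].

## Interface

Orientations are given as a unit quaternion [x, y, z, w].
In Python, from station import sense, vision, order gives the robot as it stands.
- The arm moves only by the shell command python3 -m crank 'ROWS' [OPENING] [FORCE]. ROWS is JSON, a list of rows, each an object with "dp": the shift along the world's x, y, z in units of 30 mm (1.0 is 30 mm), a list of three; "angular": the turn, a rotation vector about the world's x, y, z in degrees, a list of three. In form: [{"dp": [dx, dy, dz], "angular": [ax, ay, az]}, ...]. A call has 1 to 20 rows; each row shifts and turns the commanded pose from where the row before left it; what a row does not reach is not made up. A row lasts 1/10 s, in which the tool goes at most 50 mm and 8.59 degrees, less where a joint would pass 70% of its speed; a pose out of reach is approached as far as the arm can. A call is refused whole if a number of a shift passes 1 or a number of a turn 8.59, either way. A call with a gripper value outside its range is refused whole. OPENING is the closure, from 0 (fully open) to 1 (shut), set as the call begins (- or left out, the last holds). The fingers move at their own pace and stop on an object; FORCE is the grip in N (left out, the last holds). Time passes only in rows, so rows that do not move let the fingers close. It gives the time, the measured TCP pose, the force, the opening and the grip force at its end, in the units of the state.
- sense(): the state, without advancing time (a new reading comes with each control period).
- vision.snapshot(name): name is "scene" or "top" or "wrist"; returns a dict with "image" (384x512x3 uint8, blue, green, red), "range_z" (384x512 float32, m along the optical axis (not along the pixel's ray), 0 where there is no reading), "mtx" (3x3 intrinsics, pixels), "pose" (4x4, takes a point from camera to world coordinates); the wrist camera has in their place "mount" (4x4, takes a point from camera to tool coordinates, whose origin is the TCP and whose axes are the flange's). Camera axes: x right, y down, z forward; pixel columns grow to the right and rows downward; lengths in m; the calibration is good to about 2 mm. A picture is of the moment at which its call begins: read the wrist's pose just before it.
- order.sign_off(): hands the job in; it is judged then, once.
The state is a dict: "t": time; "q": joint angles; "qd": joint speeds; "tau": joint torques, N m; "tcp_pos": TCP position; "tool_rot": TCP orientation; "force": force on the tool from outside, world axes, zero at the start; "ft_torque": the same for the moment, N m; "finger_gap": opening from 0.0 (shut) to 1.0 (fully open); "gripper_force": force on a finger pad.
Only numpy, scipy, OpenCV 4.12 (cv2) and the standard library are available. Lean on these libraries where they do the work, as an engineer would, in place of code of your own. Each camera call takes 0.05 s, during which the arm holds its last target. There are 200 camera calls.

## Task

Close up the sample case: gently push the drawer fully home with the fingertips, then gently push its door round until it is shut over the drawer. Push only: do not grip the door or the drawer. Do not touch the flasks standing in the drawer, which must stay upright, and leave the flask and ring beside the case where they are.

Things in the scene. Friction and masses are not known exactly. Their poses are not given: they have to be found in the camera images.
- case: Fixed grey painted steel sample case on the bench, 200 mm deep (x) x 240 mm wide (y) x 130 mm tall. Origin: centre of its underside. Its open front is the plane x = -100 mm in its own frame and faces the robot; z up. Nothing stands on its flat top, whose front edge is set 14 mm behind that plane.
- drawer (a joint): How far the only drawer of the case is out, m: 0 = fully home, 0.15 = its stop. It slides along the case's x axis, closing towards case +x; starts 0.07 to 0.13 out; a push of about 1.5 N moves it and it stays where it is left. Do not press with over 30 N.
- face_push (a point): Point in the middle of the width of the drawer's flat outer front, 90 mm above the bench. The steel front is 212 mm wide, from 14 to 112 mm above the bench, without a handle; its outward normal is case -x. With the drawer home it lies flush with the front edges of the case's sides (case x = -100 mm). The tray behind it is 60 mm tall.
- door (a joint): Opening angle of the case's one door, rad: 0 = shut over the drawer's front, pi/2 = standing straight out towards the robot, 2.05 = its stop. Starts at 1.5 to 1.9. The hinge is upright; about 0.1 N m (1 N at 100 mm) turns it and it stays where it is left. Do not press with over 30 N. Seen from above it opens clockwise.
- hinge (a point): Point on the upright hinge axis of the door, 90 mm above the bench, at case x = -109 mm, y = +118 mm (the left edge as seen from the robot). Its axes turn with the door: the door panel runs from the hinge along its -y, and its +x axis is the normal that points to the inside of the door (case +x when shut).
- door_push (a point): Middle of the door's outer face, 118 mm from the hinge axis and 90 mm above the bench; the flat face has no handle, is 230 mm wide and reaches from 10 to 128 mm above the bench; it lies 6 mm outside the hinge axis. The outward normal is the -x axis of this point. Pushing here against that normal shuts the door.
- flask_a: Amber glass flask with brass cap, 38 mm across, 74 mm tall, 0.12 kg, standing loose in the drawer (floor 22 mm above the bench), left of its middle. Origin: centre of its underside.
- flask_b: The same kind of flask, standing loose in the drawer right of its middle. Origin: centre of its underside.
- flask_c: Taller amber flask, 48 mm across, 100 mm tall, standing loose on the bench to the right of the case. Origin: centre of its underside.
- gauge: Steel ring, 72 mm across, 22 mm tall, lying loose on the bench to the right, in front of the tall flask. Origin: centre of its underside.
Things that resemble listed ones, but are neither listed nor needed, are in the scene too. What is shaped like the flask_c but black or pink is not meant.

How it is judged:
On the way, in this order (a step that is already met when the one before it is completed fails the run):
1. the drawer is fully home while the door is still open (value of joint drawer below 0.006 m and value of joint door above 0.6 rad), for 0.2 s.
2. the door is shut over it (value of joint door below 0.06 rad and value of joint drawer below 0.006 m), for 0.2 s.
At the end, for the whole second after the job is handed in: Drawer within 6 mm of home, door within 0.06 rad of shut, both flasks in the drawer at rest, standing within 0.2 rad of upright, and the flask and ring beside the case upright and within 30 mm of where they stood (all of step 2 and angle between each of flask_a, flask_b, flask_c, gauge's own z axis and vertical below 0.2 rad and height (world z) of each of flask_a, flask_b below 0.035 m and linear speed of each of flask_a, flask_b below 0.02 m/s and distance of each of flask_c, gauge from where it was at the start of the episode below 0.03 m); the robot touches nothing.
It fails at once if the door is swung into the drawer while the drawer is still out (value of joint door below 1.2 rad and value of joint drawer above 0.012 m).
It fails at once if the drawer (faster than 0.4 m/s) or the door (faster than 3 rad/s) is slammed, or either is pressed with over 30 N (velocity of joint drawer below -0.4 m/s or velocity of joint door below -3 rad/s or contact force between the fingers and drawer_c4 above 30 N or contact force between the fingers and door_c1 above 30 N).
It fails at once if the door or the drawer front is pinched: fingers press on its outside and its inside at once ((contact force between the fingers and door_c1 above 2 N and contact force between the fingers and door_c2 above 2 N) or (contact force between the fingers and drawer_c4 above 2 N and contact force between the fingers and drawer_c5 above 2 N)).
It fails at once if a flask in the drawer falls, is lifted or is handled (angle between any of flask_a, flask_b's own z axis and vertical above 0.4 rad or height (world z) of any of flask_a, flask_b above 0.045 m or contact force between the fingers and flask_a above 1 N or contact force between the fingers and flask_b above 1 N).
It fails at once if the flask or the ring beside the case is moved, knocked over or lifted (distance of any of flask_c, gauge from where it was at the start of the episode above 0.03 m or angle between any of flask_c, gauge's own z axis and vertical above 0.4 rad).
It also fails if it takes over 54 s, if anything falls off the work surface, if the arm or the gripper's body presses on something with over 40 N, if the wrist force passes 120 N, or if a joint passes its speed limit or range.

## Working session

There is one attempt and no reset: what is moved stays moved. The work goes in short steps, Python scripts to look and compute and a shell command to move; the robot and the scene stay as the last step left them, time stands still between calls to the robot, and variables do not carry over. Pictures are saved under pics/ and viewed, at most 10 in all, crops included, and the job is handed in when it is done.

```bash
mkdir -p pics; ls; python3 - <<'E'
from station import sense, vision
import cv2,numpy as np
s=sense(); print(s['t'],s['tcp_pos'],s['tool_rot'],s['finger_gap'])
for n in ("scene","top"):
    d=vision.snapshot(n); cv2.imwrite(f"pics/{n}0.png",d["image"]); np.savez(f"{n}0.npz",**d)
    print(n,d["pose"].round(3).tolist(),d["mtx"].round(1).tolist())
a=cv2.imread("pics/scene0.png");b=cv2.imread("pics/top0.png")
cv2.imwrite("pics/both0.png",cv2.resize(cv2.vconcat([a,b]),(512,768))[:,:]) 
E
```

```text
pics
0.0 [ 0.25800985 -0.56850011  0.24731622] [ 9.77418482e-01  2.11309985e-01 -4.10780807e-05 -1.09570873e-03] 0.9986903385532705
scene [[-0.444, 0.566, -0.695, 1.366], [0.896, 0.282, -0.343, 0.335], [0.002, -0.775, -0.632, 0.799], [0.0, 0.0, 0.0, 1.0]] [[424.1, 0.0, 251.0], [0.0, 424.1, 193.6], [0.0, 0.0, 1.0]]
top [[-0.024, -0.981, 0.19, 0.433], [-0.999, 0.029, 0.024, -0.067], [-0.029, -0.189, -0.981, 1.005], [0.0, 0.0, 0.0, 1.0]] [[421.4, 0.0, 249.8], [0.0, 421.4, 186.4], [0.0, 0.0, 1.0]]
```

View pics/scene0.png

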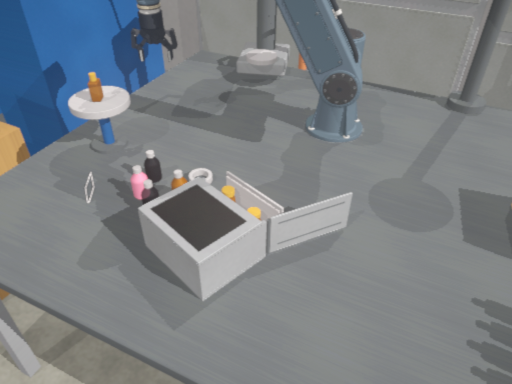

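View pics/top0.png

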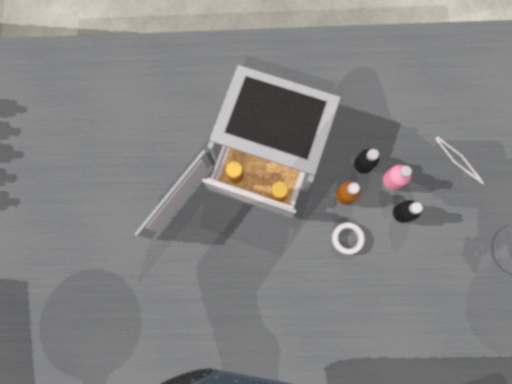

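The scene picture shows the case at (200,235) with its door standing open at (310,222). In the top picture the case top spans (240,67) to (310,172), the drawer front runs (206,181)-(294,213) and the door (212,152)-(138,235). The amber flask_c is at (348,192) and the ring at (348,238). Lookalikes to leave alone are the black flasks at (367,160) and (408,210) and the pink one at (397,177).

```bash
cat > h.py <<'E'
import numpy as np,cv2
def ray(d,uv,z):
    uv=np.atleast_2d(np.float64(uv)); P=d["pose"]
    r=np.c_[uv,np.ones(len(uv))]@np.linalg.inv(d["mtx"]).T@P[:3,:3].T
    return P[:3,3]+r*((z-P[2,3])/r[:,2])[:,None]
def cloud(d):
    h,w=d["range_z"].shape; v,u=np.mgrid[:h,:w]; Z=d["range_z"]
    p=np.stack([u*Z,v*Z,Z],-1)@np.linalg.inv(d["mtx"]).T
    return p@d["pose"][:3,:3].T+d["pose"][:3,3]
E
python3 - <<'E'
from h import *
d=dict(np.load("top0.npz")); X=cloud(d); im=d["image"]
m=((X[...,2]>.118)&(X[...,2]<.145)&(d["range_z"]>0)).astype(np.uint8)
m[:, :130]=0; m[:60]=0
n,l,st,c=cv2.connectedComponentsWithStats(cv2.morphologyEx(m,cv2.MORPH_OPEN,np.ones((5,5))))
k=1+np.argmax(st[1:,4]); P=X[l==k]; print("ztop",np.median(P[:,2]),st[k])
r=cv2.minAreaRect(np.float32(P[:,:2]*1000)); print("case top",r); print(cv2.boxPoints(r).round())
# manual edges
for nm,uv,z in [("drawer front top",[(206,181),(294,213)],.112),("door top outer",[(138,235),(212,152)],.128),("case corners",[(240,67),(339,97),(210,142),(310,172)],.13),("ring",[(348,238)],.022),("flask_c",[(353,188)],.1)]: print(nm,ray(d,uv,z).round(3).tolist())
big=cv2.resize(im[55:250,125:375],None,fx=3,fy=3,interpolation=cv2.INTER_CUBIC); cv2.imwrite("pics/crop0.png",big)
E
```

```text
ztop 0.13016632355780472 [ 210   66  129  109 8870]
case top ((753.0230712890625, -103.31036376953125), (240.69390869140625, 187.27255249023438), 69.4791259765625)
[[ 623. -183.]
 [ 799. -249.]
 [ 883.  -23.]
 [ 708.   42.]]
drawer front top [[0.621, 0.05, 0.112], [0.546, -0.138, 0.112]]
door top outer [[0.506, 0.191, 0.128], [0.681, 0.034, 0.128]]
case corners [[0.875, -0.03, 0.13], [0.796, -0.246, 0.13], [0.703, 0.038, 0.13], [0.63, -0.174, 0.13]]
ring [[0.496, -0.267, 0.022]]
flask_c [[0.598, -0.269, 0.1]]
```

View pics/crop0.png

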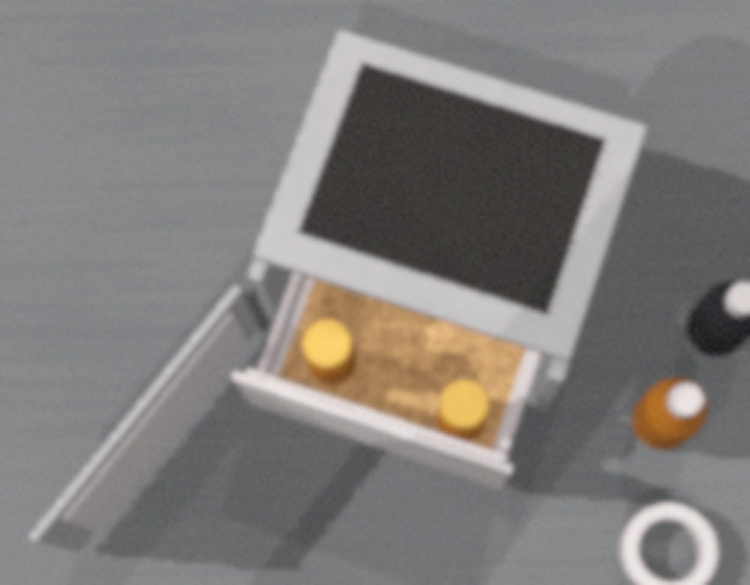

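Working estimate from the image:
- Case yaw is about -20.7° with its centre at (0.746,-0.101).
- The drawer is about 72 mm out.
- The door is about 1.88 rad open, with its hinge at (0.686,0.048).

Next I go in front of the drawer with the fingers shut.

```bash
python3 -m crank '[{"dp":[0.47,0.91,0],"angular":[0,0,-2.25]},{"dp":[0.47,0.91,0],"angular":[0,0,-2.25]},{"dp":[0.47,0.91,0],"angular":[0,0,-2.25]},{"dp":[0.47,0.91,0],"angular":[0,0,-2.25]},{"dp":[0.47,0.91,0],"angular":[0,0,-2.25]},{"dp":[0.47,0.91,0],"angular":[0,0,-2.25]},{"dp":[0.47,0.91,0],"angular":[0,0,-2.25]},{"dp":[0.47,0.91,0],"angular":[0,0,-2.25]},{"dp":[0.47,0.91,0],"angular":[0,0,-2.25]},{"dp":[0.47,0.91,0],"angular":[0,0,-2.25]},{"dp":[0.47,0.91,0],"angular":[0,0,-2.25]},{"dp":[0.47,0.91,0],"angular":[0,0,-2.25]},{"dp":[0.47,0.91,0],"angular":[0,0,-2.25]},{"dp":[0.47,0.91,0],"angular":[0,0,-2.25]},{"dp":[0.47,0.91,0],"angular":[0,0,-2.25]},{"dp":[0.47,0.91,0],"angular":[0,0,-2.25]},{"dp":[0.47,0.91,0],"angular":[0,0,-2.25]},{"dp":[0.47,0.91,0],"angular":[0,0,-2.25]},{"dp":[0.47,0.91,0],"angular":[0,0,-2.25]},{"dp":[0.47,0.91,0],"angular":[0,0,-2.25]}]' 1 20
python3 -m crank '[{"dp":[0,0,-0.7],"angular":[0,0,0]},{"dp":[0,0,-0.7],"angular":[0,0,0]},{"dp":[0,0,-0.7],"angular":[0,0,0]},{"dp":[0,0,-0.7],"angular":[0,0,0]},{"dp":[0,0,-0.7],"angular":[0,0,0]},{"dp":[0,0,-0.7],"angular":[0,0,0]},{"dp":[0,0,-0.7],"angular":[0,0,0]},{"dp":[0,0,0],"angular":[0,0,0]},{"dp":[0,0,0],"angular":[0,0,0]}]'
cat > look.py <<'E'
import sys
from station import sense,vision
from h import *
s=sense(); p=s["tcp_pos"]; a=np.radians(-20.7); R=np.array([[np.cos(a),np.sin(a)],[-np.sin(a),np.cos(a)]])
print("t",s["t"],"tcp",p.round(4),"case frame mm",(R@(p[:2]-[.7465,-.1008])*1000).round(1),"F",np.round(s["force"],1),"q",np.round(s["q"],2),"gap",s["finger_gap"])
d=vision.snapshot("top"); np.savez("last.npz",**d)
cv2.imwrite(f"pics/{sys.argv[1]}.png",cv2.resize(d["image"][55:250,125:375],None,fx=3,fy=3,interpolation=cv2.INTER_CUBIC))
E
python3 look.py a1
```

```text
t: 2.1
tcp_pos: [0.5403, -0.0219, 0.248]
tool_rot: [0.984, -0.18, -0.0, 0.0]
force: [-0.6, 0.2, 0.2]
finger_gap: 0.001
gripper_force: 0.0
t: 3.0
tcp_pos: [0.5399, -0.0231, 0.1011]
tool_rot: [0.984, -0.179, -0.001, -0.0]
force: [-0.4, -0.5, 0.4]
finger_gap: -0.002
gripper_force: 0.0
t 3.0 tcp [ 0.5399 -0.0231  0.1011] case frame mm [-220.7   -0.3] F [-0.4 -0.5  0.4] q [-0.25  0.64  1.77  0.    0.74  1.68] gap -0.0019904139363454473
```

View pics/a1.png

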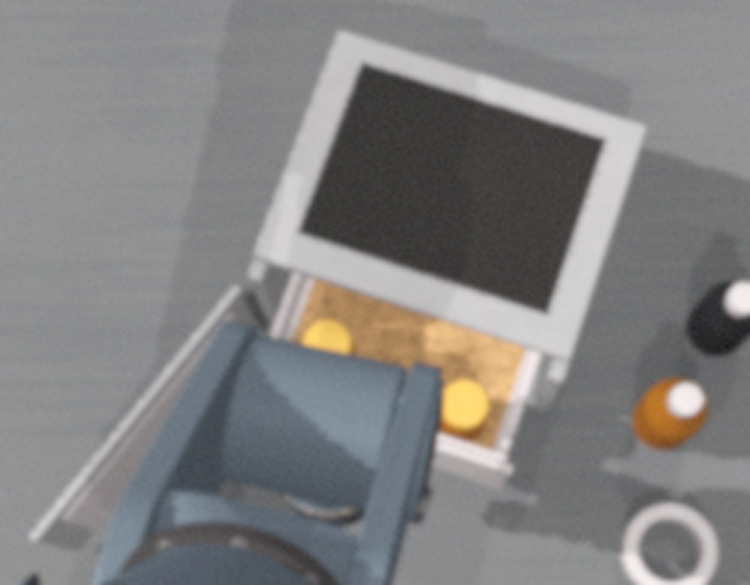

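The picture shows the tool in front of the drawer at crop (300,420). The door is untouched and the drawer still out. Pushing along case +x at 60 mm/s.

```bash
python3 -m crank '[{"dp":[0.187,-0.071,0],"angular":[0,0,0]},{"dp":[0.187,-0.071,0],"angular":[0,0,0]},{"dp":[0.187,-0.071,0],"angular":[0,0,0]},{"dp":[0.187,-0.071,0],"angular":[0,0,0]},{"dp":[0.187,-0.071,0],"angular":[0,0,0]},{"dp":[0.187,-0.071,0],"angular":[0,0,0]},{"dp":[0.187,-0.071,0],"angular":[0,0,0]},{"dp":[0.187,-0.071,0],"angular":[0,0,0]},{"dp":[0.187,-0.071,0],"angular":[0,0,0]},{"dp":[0.187,-0.071,0],"angular":[0,0,0]}]'
python3 -m crank '[{"dp":[0.187,-0.071,0],"angular":[0,0,0]},{"dp":[0.187,-0.071,0],"angular":[0,0,0]},{"dp":[0.187,-0.071,0],"angular":[0,0,0]},{"dp":[0.187,-0.071,0],"angular":[0,0,0]},{"dp":[0.187,-0.071,0],"angular":[0,0,0]},{"dp":[0.14,-0.053,0],"angular":[0,0,0]},{"dp":[0.09,-0.035,0],"angular":[0,0,0]},{"dp":[0,0,0],"angular":[0,0,0]}]'
python3 look.py a2
```

```text
t: 4.05
tcp_pos: [0.5964, -0.0445, 0.1011]
tool_rot: [0.984, -0.179, -0.0, -0.0]
force: [-0.9, -0.0, 0.3]
finger_gap: -0.002
gripper_force: 0.8
t: 4.85
tcp_pos: [0.6322, -0.0582, 0.1015]
tool_rot: [0.984, -0.179, 0.001, 0.0]
force: [0.6, 0.1, 0.1]
finger_gap: 0.001
gripper_force: 0.0
t 4.85 tcp [ 0.6322 -0.0582  0.1015] case frame mm [-122.    -0.6] F [0.6 0.1 0.1] q [-0.27  0.72  1.52 -0.    0.9   1.66] gap 0.0014785248083077252
```

View pics/a2.png

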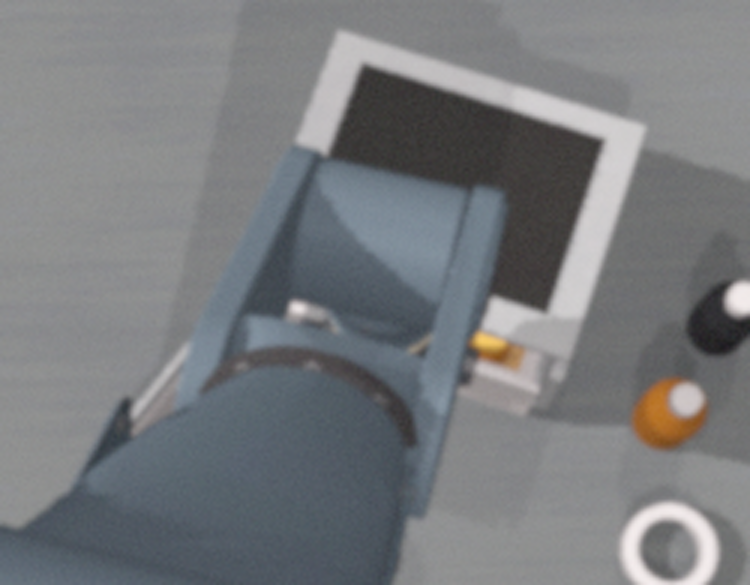

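The drawer is nearly in, its right front corner at crop (540,380) and the flask still standing. Creeping home while watching the force.

```bash
python3 -m crank '[{"dp":[0.093,-0.035,0],"angular":[0,0,0]},{"dp":[0.093,-0.035,0],"angular":[0,0,0]},{"dp":[0.093,-0.035,0],"angular":[0,0,0]},{"dp":[0,0,0],"angular":[0,0,0]}]'
python3 look.py a3; python3 - <<'E'
from h import *
d=dict(np.load("last.npz")); a=np.radians(-20.7); R=np.array([[np.cos(a),np.sin(a)],[-np.sin(a),np.cos(a)]])
X=cloud(d); C=(X[...,:2]-[.7465,-.1008])@R.T*1000
for lo,hi in((-98,-85),(-85,-70),(70,95)):
    m=(C[...,1]>lo)&(C[...,1]<hi)&(X[...,2]>.100)&(X[...,2]<.118)&(C[...,0]<-60)&(C[...,0]>-200)
    print(lo,m.sum(),np.percentile(C[m][:,0],[2,10,50]) if m.any() else '')
E
```

```text
t: 5.3
tcp_pos: [0.6405, -0.0613, 0.1015]
tool_rot: [0.984, -0.179, 0.001, 0.0]
force: [0.9, 0.6, 0.8]
finger_gap: 0.004
gripper_force: 0.0
t 5.3 tcp [ 0.6405 -0.0613  0.1015] case frame mm [-113.1   -0.5] F [0.9 0.6 0.8] q [-0.27  0.73  1.5  -0.    0.91  1.66] gap 0.003517812908386285
-98 27 [-102.96316952 -102.74673124  -99.86904492]
-85 35 [-103.02714145 -102.75611445 -100.0604729 ]
70 23 [-102.92308664 -102.60788554  -99.52998584]
```

```bash
python3 -m crank '[{"dp":[0.047,-0.018,0],"angular":[0,0,0]},{"dp":[0,0,0],"angular":[0,0,0]}]'; python3 -m crank '[{"dp":[0.047,-0.018,0],"angular":[0,0,0]},{"dp":[0,0,0],"angular":[0,0,0]}]'
```

```text
t: 5.55
tcp_pos: [0.6411, -0.0614, 0.1013]
tool_rot: [0.984, -0.179, 0.0, 0.0]
force: [-0.8, 0.9, 0.6]
finger_gap: 0.004
gripper_force: 0.2
t: 5.75
tcp_pos: [0.6424, -0.062, 0.1012]
tool_rot: [0.984, -0.179, -0.0, -0.0]
force: [-0.9, 0.7, 0.8]
finger_gap: 0.001
gripper_force: 0.4
```

```bash
python3 -m crank '[{"dp":[0.047,-0.018,0],"angular":[0,0,0]},{"dp":[0,0,0],"angular":[0,0,0]}]'; python3 -m crank '[{"dp":[0.031,-0.012,0],"angular":[0,0,0]},{"dp":[0,0,0],"angular":[0,0,0]}]'
```

```text
t: 5.95
tcp_pos: [0.6434, -0.0623, 0.1012]
tool_rot: [0.984, -0.179, -0.001, -0.0]
force: [-2.3, 0.7, 1.4]
finger_gap: 0.003
gripper_force: 1.2
t: 6.15
tcp_pos: [0.6434, -0.0623, 0.1012]
tool_rot: [0.984, -0.179, -0.002, -0.0]
force: [-5.3, 1.6, 3.0]
finger_gap: -0.002
gripper_force: 2.5
```

The drawer is home: motion stopped and the force rises. Now working out the door waypoints.

```bash
cat > way.py <<'E'
import numpy as np,sys
a=np.radians(-20.7); R=np.array([[np.cos(a),-np.sin(a)],[np.sin(a),np.cos(a)]]); C=np.array([.7465,-.1008])
def W(th,gap=0,rho=.150):
    d=np.array([-np.sin(th),-np.cos(th)]);n=np.array([-np.cos(th),np.sin(th)])
    return C+R@(np.array([-.109,.118])+rho*d+(.016+gap)*n)
if __name__=="__main__":
    print("pre",W(1.88,.04)); p=W(1.88,.04); q=W(1.88)
    print("contact",q,"d/30mm",(q-p)/.03)
    th=1.88
    while th>0:
        t2=max(th-.125,0); q2=W(t2); print(round(t2,3),q2.round(4),((q2-q)/.03).round(2),round(np.degrees(th-t2),2)); q,th=q2,t2
E
python3 way.py
python3 -m crank '[{"dp":[0,0,0],"angular":[0,0,0]},{"dp":[-0.1,0.04,0],"angular":[0,0,0]},{"dp":[-0.5,0.19,0],"angular":[0,0,0]},{"dp":[-0.75,0.28,0.2],"angular":[0,0,0]},{"dp":[-0.75,0.28,0.8],"angular":[0,0,0]},{"dp":[0,0,1],"angular":[0,0,0]},{"dp":[0,0,1],"angular":[0,0,0]},{"dp":[0,0,1],"angular":[0,0,0]},{"dp":[0,0,0],"angular":[0,0,0]}]'
```

```text
pre [0.60351532 0.18519336]
contact [0.57866062 0.15385259] d/30mm [-0.82849    -1.04469235]
1.755 [0.5663 0.1396] [-0.41 -0.47] 7.16
1.63 [0.5558 0.1239] [-0.35 -0.52] 7.16
1.505 [0.5474 0.1071] [-0.28 -0.56] 7.16
1.38 [0.5411 0.0893] [-0.21 -0.59] 7.16
1.255 [0.5371 0.0709] [-0.13 -0.61] 7.16
1.13 [0.5354 0.0521] [-0.06 -0.63] 7.16
1.005 [0.5361 0.0333] [ 0.02 -0.63] 7.16
0.88 [0.5391 0.0147] [ 0.1  -0.62] 7.16
0.755 [ 0.5445 -0.0034] [ 0.18 -0.6 ] 7.16
0.63 [ 0.552  -0.0206] [ 0.25 -0.58] 7.16
0.505 [ 0.5616 -0.0368] [ 0.32 -0.54] 7.16
0.38 [ 0.5732 -0.0517] [ 0.39 -0.5 ] 7.16
0.255 [ 0.5865 -0.065 ] [ 0.44 -0.44] 7.16
0.13 [ 0.6014 -0.0766] [ 0.5  -0.39] 7.16
0.005 [ 0.6176 -0.0862] [ 0.54 -0.32] 7.16
0 [ 0.6183 -0.0865] [ 0.02 -0.01] 0.29
t: 7.05
tcp_pos: [0.5858, -0.0402, 0.2262]
tool_rot: [0.984, -0.179, 0.007, 0.001]
force: [1.5, -0.6, 0.7]
finger_gap: -0.001
gripper_force: 0.0
```

```bash
python3 -m crank '[{"dp":[0.06,0.75,0],"angular":[0,0,7.2]},{"dp":[0.06,0.75,0],"angular":[0,0,7.2]},{"dp":[0.06,0.75,0],"angular":[0,0,7.2]},{"dp":[0.06,0.75,0],"angular":[0,0,7.2]},{"dp":[0.06,0.75,0],"angular":[0,0,7.2]},{"dp":[0.06,0.75,0],"angular":[0,0,7.2]},{"dp":[0.06,0.75,0],"angular":[0,0,7.2]},{"dp":[0.06,0.75,0],"angular":[0,0,7.2]},{"dp":[0.06,0.75,0],"angular":[0,0,7.2]},{"dp":[0.06,0.75,0],"angular":[0,0,7.2]},{"dp":[0,0,0],"angular":[0,0,0]},{"dp":[0,0,0],"angular":[0,0,0]}]'
python3 look.py a4
```

```text
t: 8.25
tcp_pos: [0.5998, 0.1859, 0.2205]
tool_rot: [0.901, 0.433, -0.0, 0.0]
force: [0.2, -1.2, -0.0]
finger_gap: 0.003
gripper_force: 0.0
t 8.25 tcp [0.5998 0.1859 0.2205] case frame mm [-238.6  216.3] F [ 0.2 -1.2 -0. ] q [ 0.12  0.56  1.45 -0.    1.13  0.8 ] gap 0.002881563796699677
```

View pics/a4.png

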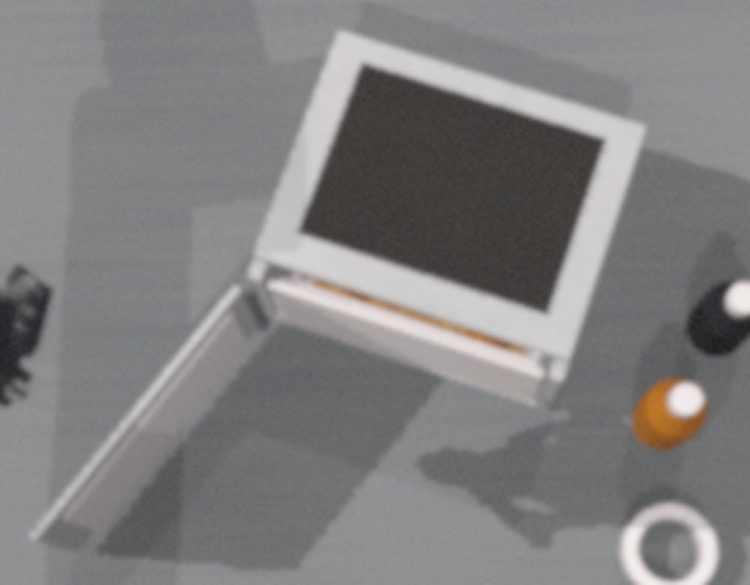

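The drawer face is now flush, from (270,285) to (545,370), and flask_c and the ring are untouched. The tool is outside the door at the left edge, (15,335). I descend and make contact.

```bash
python3 -m crank '[{"dp":[0.05,0,-0.67],"angular":[0,0,0]},{"dp":[0.05,0,-0.67],"angular":[0,0,0]},{"dp":[0,0,-0.67],"angular":[0,0,0]},{"dp":[0,0,-0.67],"angular":[0,0,0]},{"dp":[0,0,-0.67],"angular":[0,0,0]},{"dp":[0,0,-0.67],"angular":[0,0,0]},{"dp":[0,0,0],"angular":[0,0,0]}]'
python3 -m crank '[{"dp":[-0.2,-0.26,0],"angular":[0,0,0]},{"dp":[-0.2,-0.26,0],"angular":[0,0,0]},{"dp":[-0.2,-0.26,0],"angular":[0,0,0]},{"dp":[-0.2,-0.26,0],"angular":[0,0,0]},{"dp":[0,0,0],"angular":[0,0,0]}]'
python3 look.py a5
```

```text
t: 9.0
tcp_pos: [0.6008, 0.1841, 0.0978]
tool_rot: [0.902, 0.432, -0.003, -0.001]
force: [0.0, -0.3, 0.4]
finger_gap: -0.003
gripper_force: 0.0
t: 9.5
tcp_pos: [0.5777, 0.1534, 0.1013]
tool_rot: [0.901, 0.433, -0.0, -0.0]
force: [-0.2, -0.6, 0.4]
finger_gap: 0.002
gripper_force: 0.0
t 9.5 tcp [0.5777 0.1534 0.1013] case frame mm [-247.7  178.1] F [-0.2 -0.6  0.4] q [ 0.07  0.69  1.62 -0.    0.84  0.75] gap 0.0019980052841209787
```

View pics/a5.png

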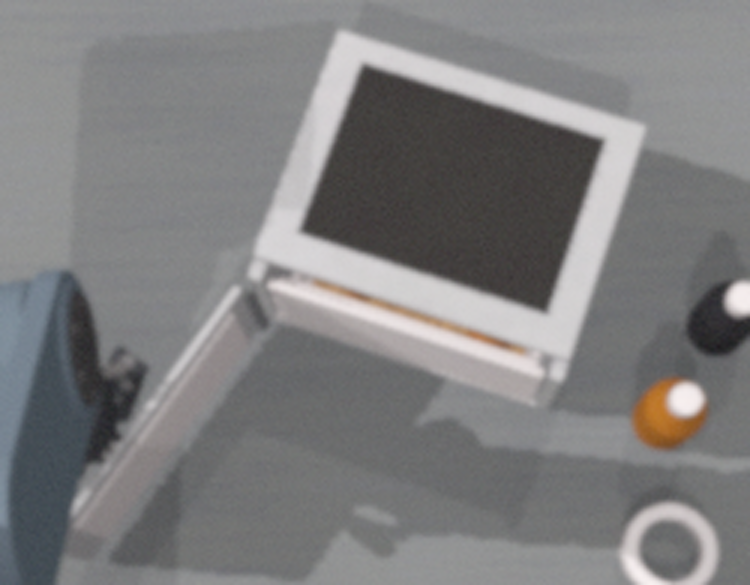

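The fingers sit against the door's outer face at crop (120,410). Next is the swing along the arc at about 0.6 rad/s.

```bash
python3 -m crank '[{"dp":[-0.2,-0.23,0],"angular":[0,0,3.58]},{"dp":[-0.2,-0.24,0],"angular":[0,0,3.58]},{"dp":[-0.18,-0.26,0],"angular":[0,0,3.58]},{"dp":[-0.17,-0.26,0],"angular":[0,0,3.58]},{"dp":[-0.14,-0.28,0],"angular":[0,0,3.58]},{"dp":[-0.14,-0.28,0],"angular":[0,0,3.58]},{"dp":[-0.11,-0.29,0],"angular":[0,0,3.58]},{"dp":[-0.1,-0.3,0],"angular":[0,0,3.58]},{"dp":[-0.07,-0.3,0],"angular":[0,0,3.58]},{"dp":[-0.06,-0.31,0],"angular":[0,0,3.58]},{"dp":[-0.03,-0.31,0],"angular":[0,0,3.58]},{"dp":[-0.03,-0.32,0],"angular":[0,0,3.58]},{"dp":[0.01,-0.32,0],"angular":[0,0,3.58]},{"dp":[0.01,-0.31,0],"angular":[0,0,3.58]},{"dp":[0.05,-0.31,0],"angular":[0,0,3.58]},{"dp":[0.05,-0.31,0],"angular":[0,0,3.58]},{"dp":[0,0,0],"angular":[0,0,0]}]'
python3 look.py a6; python3 -c "
from way import *; print(W(.88))"
```

```text
t: 11.25
tcp_pos: [0.5404, 0.0149, 0.1009]
tool_rot: [0.583, 0.812, 0.0, 0.001]
force: [0.1, -0.1, 0.0]
finger_gap: -0.003
gripper_force: 0.0
t 11.25 tcp [0.5404 0.0149 0.1009] case frame mm [-233.7   35.4] F [ 0.1 -0.1  0. ] q [-0.18  0.64  1.77 -0.    0.74 -0.5 ] gap -0.0025894880710527523
[0.53913932 0.01471299]
```

View pics/a6.png

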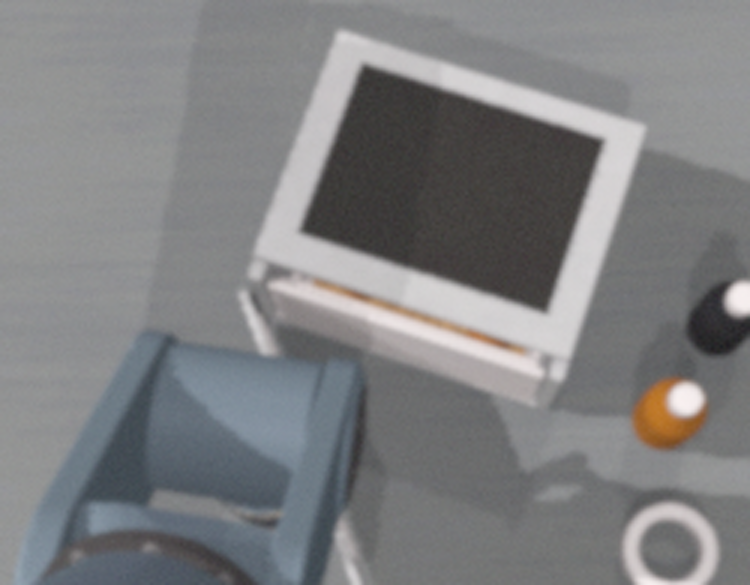

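The door has swung to about 0.88 rad: it runs from (245,290) to (355,580), and the drawer is still flush. I continue, slowing near the end.

```bash
python3 -m crank '[{"dp":[0.08,-0.3,0],"angular":[0,0,3.58]},{"dp":[0.1,-0.3,0],"angular":[0,0,3.58]},{"dp":[0.12,-0.29,0],"angular":[0,0,3.58]},{"dp":[0.13,-0.29,0],"angular":[0,0,3.58]},{"dp":[0.15,-0.27,0],"angular":[0,0,3.58]},{"dp":[0.17,-0.27,0],"angular":[0,0,3.58]},{"dp":[0.19,-0.25,0],"angular":[0,0,3.58]},{"dp":[0.2,-0.25,0],"angular":[0,0,3.58]},{"dp":[0.21,-0.23,0],"angular":[0,0,3.58]},{"dp":[0.23,-0.21,0],"angular":[0,0,3.58]},{"dp":[0.12,-0.1,0],"angular":[0,0,1.79]},{"dp":[0.12,-0.1,0],"angular":[0,0,1.79]},{"dp":[0,0,0],"angular":[0,0,0]}]'
python3 -m crank '[{"dp":[0.13,-0.09,0],"angular":[0,0,1.79]},{"dp":[0.13,-0.09,0],"angular":[0,0,1.79]},{"dp":[0,0,0],"angular":[0,0,0]}]'
python3 look.py a7; python3 -c "
from way import *; print(W(.13),W(.068),W(0))"
```

```text
t: 12.6
tcp_pos: [0.5947, -0.0698, 0.1008]
tool_rot: [0.276, 0.961, 0.0, 0.0]
force: [-0.4, -0.7, 0.5]
finger_gap: -0.005
gripper_force: 0.0
t: 12.9
tcp_pos: [0.6022, -0.0752, 0.1008]
tool_rot: [0.245, 0.969, 0.0, 0.0]
force: [0.8, 0.3, -0.4]
finger_gap: -0.002
gripper_force: 0.0
t 12.9 tcp [ 0.6022 -0.0752  0.1008] case frame mm [-144.  -27.] F [ 0.8  0.3 -0.4] q [-0.31  0.7   1.59  0.    0.85 -1.38] gap -0.0018999904745890697
[ 0.60137533 -0.07659996] [ 0.60926554 -0.08161899] [ 0.6182583  -0.08654985]
```

```bash
python3 -m crank '[{"dp":[0.1,-0.07,0],"angular":[0,0,1.5]},{"dp":[0.1,-0.07,0],"angular":[0,0,1.5]},{"dp":[0.1,-0.06,0],"angular":[0,0,1.5]},{"dp":[0,0,0],"angular":[0,0,0]}]'
python3 -m crank '[{"dp":[0.1,-0.05,0],"angular":[0,0,1.5]},{"dp":[0,0,0],"angular":[0,0,0]}]'
python3 -m crank '[{"dp":[0.05,-0.02,0],"angular":[0,0,1]},{"dp":[0,0,0],"angular":[0,0,0]}]'
```

```text
t: 13.35
tcp_pos: [0.6116, -0.0819, 0.1008]
tool_rot: [0.207, 0.978, -0.0, 0.001]
force: [-0.2, -1.6, 0.3]
finger_gap: 0.004
gripper_force: 0.0
t: 13.55
tcp_pos: [0.6144, -0.0833, 0.1008]
tool_rot: [0.194, 0.981, -0.0, 0.0]
force: [-0.5, 0.4, 0.2]
finger_gap: -0.004
gripper_force: 0.0
t: 13.75
tcp_pos: [0.6155, -0.0837, 0.1007]
tool_rot: [0.185, 0.983, -0.0, 0.0]
force: [0.6, -0.5, 0.3]
finger_gap: -0.0
gripper_force: 0.0
```

```bash
python3 -m crank '[{"dp":[0.06,-0.02,0],"angular":[0,0,0.5]},{"dp":[0,0,0],"angular":[0,0,0]}]'
python3 -m crank '[{"dp":[0.05,-0.02,0],"angular":[0,0,0]},{"dp":[0,0,0],"angular":[0,0,0]}]'
python3 -m crank '[{"dp":[0.04,-0.015,0],"angular":[0,0,0]},{"dp":[0,0,0],"angular":[0,0,0]}]'
```

```text
t: 13.95
tcp_pos: [0.6165, -0.0839, 0.1006]
tool_rot: [0.181, 0.984, 0.0, -0.001]
force: [-1.9, 0.9, 0.8]
finger_gap: -0.001
gripper_force: 0.0
t: 14.15
tcp_pos: [0.6165, -0.0838, 0.1003]
tool_rot: [0.181, 0.983, 0.0, -0.003]
force: [-5.5, 1.9, 1.8]
finger_gap: 0.003
gripper_force: 0.0
t: 14.35
tcp_pos: [0.6164, -0.0838, 0.1]
tool_rot: [0.181, 0.983, 0.001, -0.004]
force: [-7.0, 2.7, 3.1]
finger_gap: 0.002
gripper_force: 0.0
```

The motion stopped with the force rising, so the door is on its stop. I back off and check.

```bash
python3 -m crank '[{"dp":[0,0,0],"angular":[0,0,0]},{"dp":[0,0,0],"angular":[0,0,0]},{"dp":[-0.1,0.04,0],"angular":[0,0,0]},{"dp":[-0.4,0.15,0],"angular":[0,0,0]},{"dp":[-0.9,0.34,0],"angular":[0,0,0]},{"dp":[-0.9,0.34,0.3],"angular":[0,0,0]},{"dp":[-0.9,0.34,0.6],"angular":[0,0,0]},{"dp":[-0.2,0.9,0.9],"angular":[0,0,0]},{"dp":[0,0.9,0.9],"angular":[0,0,0]},{"dp":[0,1,0.9],"angular":[0,0,0]},{"dp":[0,1,0],"angular":[0,0,0]},{"dp":[0,1,0],"angular":[0,0,0]},{"dp":[0,1,0],"angular":[0,0,0]},{"dp":[0,0,0],"angular":[0,0,0]},{"dp":[0,0,0],"angular":[0,0,0]},{"dp":[0,0,0],"angular":[0,0,0]}]'
python3 look.py a8; python3 - <<'E'
from h import *
d=dict(np.load("last.npz")); a=np.radians(-20.7); R=np.array([[np.cos(a),np.sin(a)],[-np.sin(a),np.cos(a)]])
X=cloud(d); C=(X[...,:2]-[.7465,-.1008])@R.T*1000
xs=[];ys=[]
for y in range(-100,105,20):
    m=(abs(C[...,1]-y)<8)&(X[...,2]>.115)&(X[...,2]<.14)&(C[...,0]<-95)&(C[...,0]>-200)
    if m.sum()>3: xs.append(np.percentile(C[m][:,0],10)); ys.append(y)
print(np.round(xs,1),ys, "slope rad",np.polyfit(ys,xs,1)[0])
E
```

```text
t: 15.95
tcp_pos: [0.5184, 0.1244, 0.2088]
tool_rot: [0.181, 0.983, -0.0, 0.001]
force: [-0.2, -0.3, 0.2]
finger_gap: 0.002
gripper_force: 0.0
t 15.95 tcp [0.5184 0.1244 0.2088] case frame mm [-293.  130.] F [-0.2 -0.3  0.2] q [ 0.03  0.46  1.71 -0.    0.98 -1.18] gap 0.0017118837918055835
[-114.8 -114.5 -115.1 -114.9 -115.2 -114.7 -115.1 -114.9 -114.8 -114.8
 -114.9] [-100, -80, -60, -40, -20, 0, 20, 40, 60, 80, 100] slope rad -0.00025362850843635193
```

View pics/a8.png

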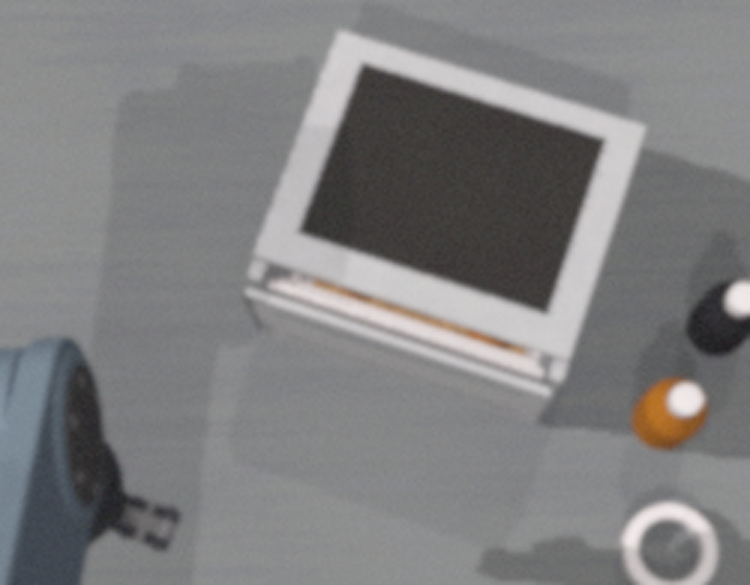

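The door lies parallel to the case front, from (250,290) to (550,390), with a slope of about 0. The drawer is home, flask_c and the ring are unmoved, and the robot is clear.

```bash
python3 -c "
from station import order; print(order.sign_off())"
```

```text
the job is handed in; nothing more can be done
None
```

I pushed the drawer home and shut the door over it, left the flask and ring beside the case where they stood, and handed the job in at about 16 s; the flasks inside can't be seen with the door shut, and sign-off gave no verdict.

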